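# Hold a retaining ring spread at the groove of a tape spindle

### The job

Take the ring pliers by their handles, squeezing them so that the split snap ring in their jaws spreads, and draw them straight back out from under the bridge of their rest. Lower the spread ring over the top of the upright axle stub that carries the tape roll, and stop level with the groove. Finish there still holding the pliers: ring fully spread, centred round the axle, level and not touching it; leave the white pot, the vial and the white cap alone.

Things in the scene. Friction and masses are not known exactly. Their poses are not given: they have to be found in the camera images.
- pliers: Parallel-action snap-ring pliers, 145 mm long, 0.1 kg (balance at x = -52 mm), flat in the rest, nose under its bridge. Two sliding halves; this is the left-handle one. x from handles to nose, z up; origin on the underside (34 mm above the table in the rest), at the spread ring's centre. Steel cross plates (to 14 mm high) at x -66 to -40 mm; two 6 mm wide jaw bars at x -44 to -10 mm; 12 x 5 mm tongue between the handles to x -119 mm.
- pliers_half (a joint): Squeeze of the pliers in m: 0 relaxed (handles 60 mm wide, the ring's opening only 16 mm wide across y), 0.014 at the hard stop (handles 46 mm wide, opening 30 mm round). A spring resists with 5 N at first and 8.5 N at the stop, and opens the handles when let go.
- ring_centre (a point): Centre of the spread ring at mid thickness, on the left-handle half (its x, y = 0, z = 2 mm). Split steel snap ring, z = 0 to 4 mm: two half-rings, inner radius 15, outer 19 mm when spread, gaps at nose and rear. Fully squeezed, it lies on the middle line between the handles, 98 mm ahead of their middle; relaxed, that line is 7 mm to its right.
- grip (a point): Midway between the two relaxed handles, at the middle of their length and height (44 mm above the table in the rest, 8 mm above ring_centre): squeeze across y here. Handles are upright black bars along x from x = -126 to -66 mm, 8 mm thick, 20 mm tall; outer faces flat and parallel, 60 mm apart relaxed (y = +23 and -37 mm), 46 mm squeezed (+23 and -23 mm).
- rest: Fixed grey tool rest. Origin on the table under the bridge's middle, about under the ring; x towards the pliers' nose, z up. Foot plate 112 x 108 x 6 mm (x = -76 to 36 mm); on it a block 50 mm wide, x = -66 to 26 mm, narrowing to a 28 mm wide tongue (foot 40 mm wide) back to x = -122 mm; flat top 34 mm above the table, on which the pliers lie; the handles lie beside the tongue, free in the air below.
- bridge (a point): Middle of the underside of the aluminium bridge over the pliers' nose, 54 mm above the table (20 mm above the block). Bar 16 mm deep along the rest's x, 98 mm long, 8 mm thick, on two posts 82 mm apart inside. The pliers must come back along the rest's -x by at least 30 mm before they can be lifted.
- spindle: Fixed tape spindle: grey disc foot 84 mm across, 10 mm high, with an upright steel axle stub 20 mm in diameter on its centre. Origin on the table on the axle's axis, z up. A roll of paper tape 62 mm across stands round the axle from 10 to 58 mm above the table and cannot be moved.
- groove (a point): Middle of the groove on the axle's axis, 76 mm above the table. The groove is 12 mm high (70 to 82 mm) and 14 mm in diameter; axle 20 mm in diameter below and above it.
- shaft_top (a point): Top of the axle on its axis, 103 mm above the table; the last 6 mm taper to 12 mm diameter.
- pot: Bystander: small white lidded pot, 38 mm across, 58 mm tall, loose; origin at the centre of its underside.
- vial: Bystander: clear vial with a black cap, 47 mm across, 124 mm tall, loose; origin at the centre of its underside.
- cap: Bystander: white screw cap, 30 mm across, 13 mm high, loose; origin at the centre of its underside.
There are look-alikes about, which are no part of the job. What is shaped like the spindle but pink is not meant.

How it is judged:
By the outcome, as a careful person would: the job done as asked, in the order asked, and still so for the second after the job is handed in, while the arm keeps its last pose, push and grip.
It also fails if it takes over 42 s, if anything falls off the work surface, if the arm or the gripper's body presses on something with over 40 N, if the wrist force passes 120 N, or if a joint passes its speed limit or range.

### The arm

A 6-joint arm with a two-finger parallel gripper is mounted at the origin on a cart in front of the work surface, level with it; the furniture and walls round the work are solid. World frame = base frame: x ahead of the robot, y to its left, z up, the work surface at z = 0. Lengths are in m, angles in rad, forces in N, time in s.
With the tool pointing down it reaches from about 0.425 to 0.95 m from the base axis. Payload 3.5 kg.
Tool frame: the origin (TCP) lies on the centre line of the jaws, within the pads' length; the fingertips stand 8 mm ahead of it and the grasp point (between the pads) lies 11 mm behind it; z points along the fingers, y is the line along which they close (so a half turn about z gives the same grasp; the last joint's range is limited). The gripper opens to 85 mm and grips with 20 to 120 N. Pads are 22 mm wide; open, the fingers measure 114 mm over their backs; the gripper's body (76 mm by 85 mm) begins 54 mm behind the grasp point. The pads swing forward as they close: fully open they stand 13 mm farther back than shut.
Start: joints at [-1.298, 0.286, 1.577, -0, 1.279, -0.15], TCP at [0.277, -0.616, 0.239] pointing down, gripper open.
Joint ranges: [-2.77, 2.77], [-0.9, 2.22], [0.21, 2.48], [-1.53, 4.67], [0.24, 2.81], [-2.84, 2.84]. Speed limits (rad/s): [2.79, 2.79, 3.14, 3.14, 3.14, 3.14].

### API

Orientations are given as a unit quaternion [x, y, z, w].
In Python, from plant import ctrl gives the robot as it stands. The module is installed in compiled form; this text tells all that it offers.
- The arm moves only by the tool send_rows, never from a script. Its argument "steps" is a list of rows, each a list of 5 numbers: the shift along the tool's x, y, z in m, then the turn about the tool's z in degrees, then the opening, from -1 (shut) to 1 (fully open). A call has 1 to 12 rows; each row is the pose to reach, as a shift and turn from the pose commanded when the call began, along the tool's axes at that moment; what a row does not reach only later rows make up. A row lasts 1/10 s, in which the tool goes at most 50 mm and 8.59 degrees, less where a joint would pass 70% of its speed; a pose out of reach is approached as far as the arm can. A call with a gripper value outside its range is refused whole. The fingers move at their own pace and stop on an object; "squeeze" is the grip in N (left out, the last holds). Time passes only in rows, so rows that repeat a pose let the fingers close. It gives the time, the measured TCP pose, the force, the opening and the grip force at its end, in the units of the state.
- ctrl.get_state(): the state, without advancing time (a new reading comes with each control period).
- ctrl.read_camera(name): name is "scene" or "top" or "wrist"; returns the picture (480x640x3 uint8, red, green, blue); there is no depth.
- ctrl.calibration(name): a dict with "intrinsics" (3x3 intrinsics, pixels), "extrinsics" (4x4, takes a point from world to camera coordinates); the wrist camera has in their place "tool_from_camera" (4x4, takes a point from camera to tool coordinates, whose origin is the TCP and whose axes are the flange's). Camera axes: x right, y up, looking along -z (the intrinsics and any distortion apply to the point x, -y, -z); pixel columns grow to the right and rows downward; lengths in m; the calibration is good to about 2 mm. The wrist camera is an equidistant fisheye: a pixel r from the principal point sees the ray r / f radians off the axis. A picture is of the moment at which its call begins: read the wrist's pose just before it. calibration takes no time and is no camera call.
- ctrl.sign_off(): hands the job in; it is judged then, once.
The state is a dict: "time": time; "qpos": joint angles; "dq": joint speeds; "joint_efforts": joint torques, N m; "eef_pos": TCP position; "tcp_rot": TCP orientation; "contact_force": force on the tool from outside, world axes, zero at the start; "wrist_torque": the same for the moment, N m; "opening": opening from 0.0 (shut) to 1.0 (fully open); "finger_force": force on a finger pad.
Only numpy, scipy, OpenCV 4.12 (cv2) and the standard library are available. Lean on these libraries where they do the work, as an engineer would, in place of code of your own. Each camera call takes 0.05 s, during which the arm holds its last target. There are 200 camera calls.

## Working session

There is one attempt and no reset: what is moved stays moved. The work goes in short steps, Python scripts to look and compute and a tool call to move; the robot and the scene stay as the last step left them, time stands still between calls to the robot, and variables do not carry over. Pictures are saved under pics/ and viewed, at most 10 in all, crops included, and the job is handed in when it is done.

Besides the shell and the picture viewer there is one more tool, called after "Request:" as name(argument=value, ...) on one line, values as JSON. send_rows: Moves the arm, as the interface text tells. Its arguments: {"type":"object","properties":{"steps":{"type":"array","items":{"type":"array","items":{"type":"number"}}},"squeeze":{"type":"number"}},"required":["steps"]}

```bash
mkdir -p pics; cat > h.py <<'E'
import numpy as np, cv2
from plant import ctrl
def ray(cam,u,v):
    c=ctrl.calibration(cam);K=np.array(c["intrinsics"]);T=np.array(c["extrinsics"])
    d=np.linalg.inv(K)@[u,v,1];d=np.array([d[0],-d[1],-d[2]])
    R=T[:3,:3];return -R.T@T[:3,3],R.T@d
def onz(cam,u,v,z):
    o,d=ray(cam,u,v);return o+d*(z-o[2])/d[2]
def tri(*obs):
    A=0;b=0
    for cam,u,v in obs:
        o,d=ray(cam,u,v);d=d/np.linalg.norm(d);P=np.eye(3)-np.outer(d,d);A=A+P;b=b+P@o
    return np.linalg.solve(A,b)
def proj(cam,p):
    c=ctrl.calibration(cam);K=np.array(c["intrinsics"]);T=np.array(c["extrinsics"])
    q=T[:3,:3]@p+T[:3,3];q=K@[q[0],-q[1],-q[2]];return q[:2]/q[2]
E
python3 - <<'E'
from h import *
np.set_printoptions(precision=4,suppress=True)
for n in("scene","top"):
    c=ctrl.calibration(n);print(n,c); im=ctrl.read_camera(n);cv2.imwrite(f"pics/{n}0.png",im[:,:,::-1])
print(ctrl.calibration("wrist"));print(ctrl.get_state())
E
```

```text
scene {'intrinsics': array([[527.728 ,   0.    , 317.0197],
       [  0.    , 527.728 , 248.3574],
       [  0.    ,   0.    ,   1.    ]]), 'extrinsics': array([[-0.4924, -0.8702,  0.0172,  0.4673],
       [ 0.5268, -0.2822,  0.8018, -0.3313],
       [-0.6928,  0.4039,  0.5974, -0.7552],
       [ 0.    ,  0.    ,  0.    ,  1.    ]])}
top {'intrinsics': array([[454.6124,   0.    , 318.862 ],
       [  0.    , 454.6124, 239.1603],
       [  0.    ,   0.    ,   1.    ]]), 'extrinsics': array([[ 0.0008, -0.9995,  0.0329,  0.1638],
       [ 0.9839,  0.0066,  0.1784, -0.6203],
       [-0.1785,  0.0323,  0.9834, -0.8931],
       [ 0.    ,  0.    ,  0.    ,  1.    ]])}
{'intrinsics': array([[371.6483,   0.    , 324.3717],
       [  0.    , 371.6483, 235.3361],
       [  0.    ,   0.    ,   1.    ]]), 'tool_from_camera': array([[ 0.001 ,  0.9559,  0.2936,  0.0747],
       [ 1.    , -0.001 ,  0.0001, -0.0006],
       [ 0.0004,  0.2936, -0.9559, -0.135 ],
       [ 0.    ,  0.    ,  0.    ,  1.    ]])}
{'time': 0.1, 'qpos': array([-1.298 ,  0.2871,  1.578 , -0.    ,  1.2786, -0.15  ]), 'dq': array([ 0.0002, -0.0012, -0.0033, -0.0002,  0.0001, -0.0009]), 'joint_efforts': array([  0.0011, -40.7294, -29.37  ,  -0.0001,   0.0034,   0.    ]), 'eef_pos': array([ 0.2768, -0.615 ,  0.2381]), 'tcp_rot': array([ 0.9777,  0.2098, -0.0001, -0.0011]), 'contact_force': array([ 0.3614, -0.3922, -0.7579]), 'wrist_torque': array([ 0.0674,  0.0209, -0.0134]), 'finger_force': 0.0, 'opening': 1.0039635296404583}
```

View pics/scene0.png

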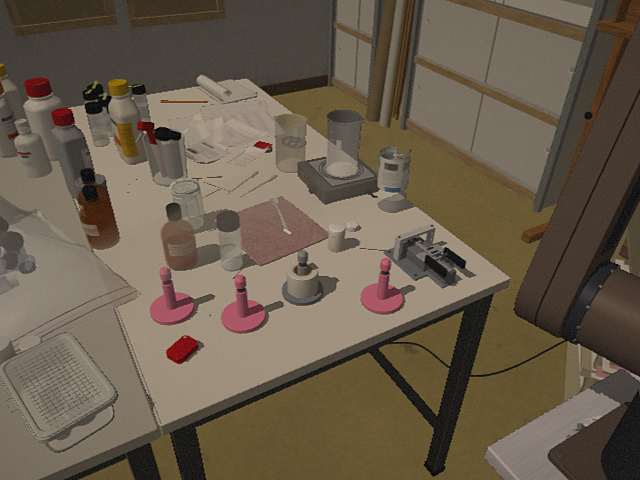

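View pics/top0.png

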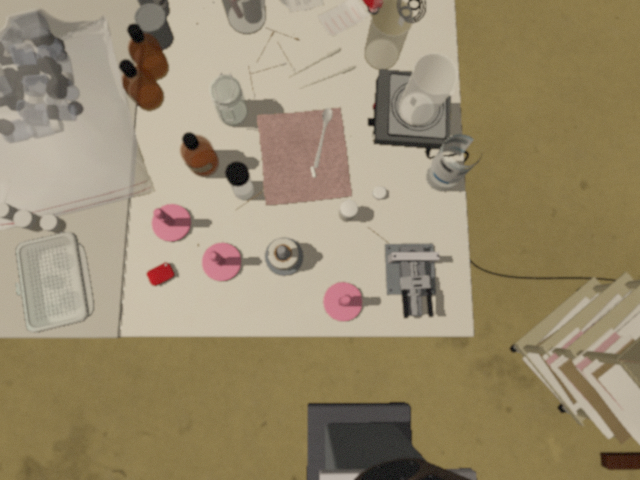

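The scene view shows the rest and pliers at about (425,255) and the spindle at (302,280). In the top view the rest is at about (412,275), handles towards the robot, and the spindle is at (284,255). I'll zoom in on both.

```bash
python3 - <<'E'
from h import *
def crop(n,x,y,w,h,s=4):
    im=cv2.imread(f"pics/{n}0.png")[y:y+h,x:x+w];im=cv2.resize(im,None,fx=s,fy=s,interpolation=cv2.INTER_CUBIC)
    for i in range(0,w,10): cv2.putText(im,str(x+i),(i*s,8),0,.3,(0,0,255),1);cv2.line(im,(i*s,10),(i*s,14),(0,0,255),1)
    for i in range(0,h,10): cv2.putText(im,str(y+i),(0,i*s+4),0,.3,(0,0,255),1)
    return im
a=np.hstack([crop("top",375,235,75,90,5),crop("top",255,230,65,90,5)])
cv2.imwrite("pics/c1.png",a)
b=np.hstack([crop("scene",380,220,100,75,4),crop("scene",270,240,60,75,4)])
cv2.imwrite("pics/c2.png",b)
E
```

```text
(no output)
```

View pics/c1.png

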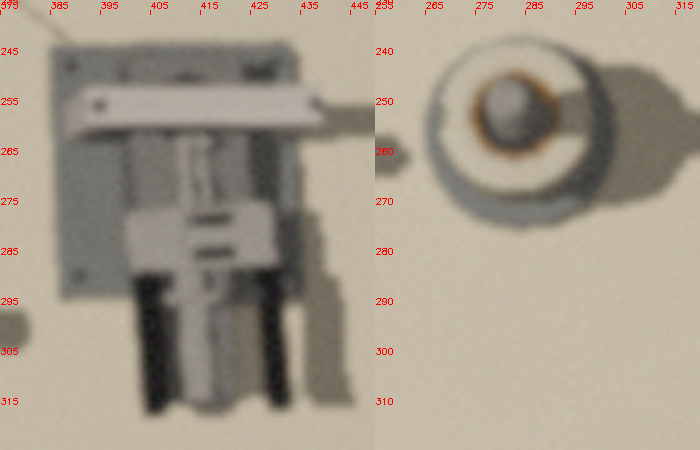

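View pics/c2.png

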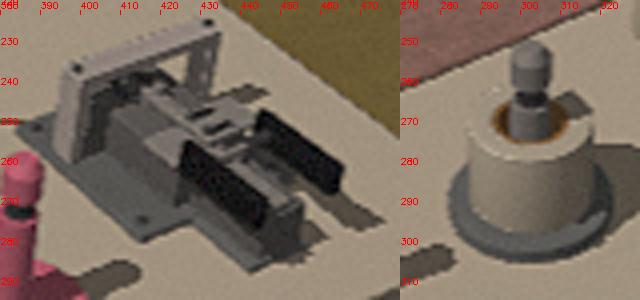

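Crops: handles' rear ends are at top (406,317) and (430.5,316.5). The axle top is at top (282,249.5) and scene (302.5,252).

```bash
python3 - <<'E'
from h import *
np.set_printoptions(precision=4,suppress=True)
im=cv2.imread("pics/top0.png").astype(int)
m=(im.max(2)<45);m[:285]=0;m[325:]=0;m[:,:395]=0;m[:,440:]=0
n,l,s,c=cv2.connectedComponentsWithStats(m.astype(np.uint8))
for i in range(1,n):
    if s[i,4]<30: continue
    ys,xs=np.where(l==i);print(s[i])
    pts=np.array([onz("top",x,y,.054) for x,y in zip(xs,ys)])
    print("mean",pts.mean(0)); 
    P=np.array([[onz("top",xs[ys==r].min()-.5,r,.054),onz("top",xs[ys==r].max()+.5,r,.054)] for r in range(ys.min()+2,ys.max()-1)])
    for k in(0,1):
        f=np.polyfit(P[:,k,0],P[:,k,1],1);print("edge",k,"slope",f,"y at mid",np.polyval(f,P[:,k,0].mean()),"x",pts[:,0].min(),pts[:,0].max())
print("axle top tri",tri(("top",282,249.5),("scene",302.5,252)),onz("top",282,249.5,.103),onz("scene",302.5,252,.103))
# tape top centre
g=onz("top",(375+0,0)[0]*0+255+(522-375)/5-.0,230+115/5,.058);print("tape",g)
for p in((385.4,244),(387.4,295),(434.5,243.5)):print("foot",onz("top",*p,.006))
for p in((397,253),(439,254)):print("bridge",onz("top",*p,.062))
E
```

```text
[426 289   6  26  70]
mean [ 0.4939 -0.0595  0.054 ]
edge 0 slope [ 0.0265 -0.0698] y at mid -0.05675457159559786 x 0.466268208986072 0.5169755387874797
edge 1 slope [-0.0006 -0.0618] y at mid -0.06209900268642694 x 0.466268208986072 0.5169755387874797
[403 291   6  25  85]
mean [ 0.4893 -0.0105  0.054 ]
edge 0 slope [ 0.0675 -0.0401] y at mid -0.007082008329038596 x 0.4641971903142761 0.5127360550663747
edge 1 slope [ 0.0636 -0.0452] y at mid -0.014124959429070914 x 0.4641971903142761 0.5127360550663747
axle top tri [0.589  0.2389 0.1019] [0.5896 0.2399 0.103 ] [0.5869 0.2387 0.103 ]
tape [0.5894 0.2371 0.058 ]
foot [0.6184 0.0186 0.006 ]
foot [0.5073 0.0171 0.006 ]
foot [ 0.6203 -0.0901  0.006 ]
bridge [0.5902 0.0052 0.062 ]
bridge [ 0.5886 -0.0821  0.062 ]
```

Request:
send_rows(steps=[[0.03,-0.03,0,5,1],[0.065,-0.067,0,10,1],[0.1,-0.104,0,15,1],[0.135,-0.14,0,20,1],[0.17,-0.177,0,23,1],[0.205,-0.213,0,23,1],[0.24,-0.25,0,23,1],[0.275,-0.286,0,23,1],[0.31,-0.322,0,23,1],[0.345,-0.358,0,23,1],[0.38,-0.395,0,23,1],[0.41,-0.426,0,23,1]])

```text
time: 1.3
eef_pos: [0.4761, -0.0566, 0.2391]
tcp_rot: [1.0, 0.011, -0.0, 0.0]
contact_force: [0.0, -0.8, 0.6]
opening: 0.995
finger_force: 0.0
```

Request:
send_rows(steps=[[0.032,0.01,0.03,0,1],[0.032,0.01,0.05,0,1],[0.032,0.01,0.05,0,1]])

```text
time: 1.6
eef_pos: [0.5062, -0.0668, 0.1851]
tcp_rot: [1.0, 0.011, -0.004, -0.001]
contact_force: [-1.1, 0.3, 0.7]
opening: 0.997
finger_force: 0.0
```

```bash
cat >> h.py <<'E'
from scipy.spatial.transform import Rotation as Ro
def wsnap(name):
    s=ctrl.get_state();im=ctrl.read_camera("wrist")[:,:,::-1];cv2.imwrite(f"pics/{name}.png",im)
    np.savez(f"pics/{name}.npz",p=s["eef_pos"],q=s["tcp_rot"]);return s,im
def wray(name,u,v):
    d=np.load(f"pics/{name}.npz");c=ctrl.calibration("wrist");K=np.array(c["intrinsics"]);T=np.array(c["tool_from_camera"])
    x=np.array([(u-K[0,2])/K[0,0],(v-K[1,2])/K[1,1]]);t=np.hypot(*x);k=np.sin(t)/t if t>1e-9 else 1
    r=np.array([x[0]*k,-x[1]*k,-np.cos(t)]);R=Ro.from_quat(d["q"]).as_matrix()
    return d["p"]+R@T[:3,3],R@T[:3,:3]@r
def wonz(name,u,v,z):
    o,r=wray(name,u,v);return o+r*(z-o[2])/r[2]
E
python3 - <<'E'
from h import *
s,im=wsnap("w1");print(s["time"],s["eef_pos"],s["tcp_rot"],s["qpos"],s["opening"],s["contact_force"])
E
```

```text
1.6 [ 0.50621236 -0.06675736  0.18505928] [ 0.99992602  0.0113248  -0.00418822 -0.00147177] [-3.30026707e-01 -2.12038030e-02  2.02095980e+00 -3.33063821e-05
  1.15071522e+00  1.21813304e+00] 0.9965000905962563 [-1.09561536  0.30870593  0.68181074]
```

View pics/w1.png

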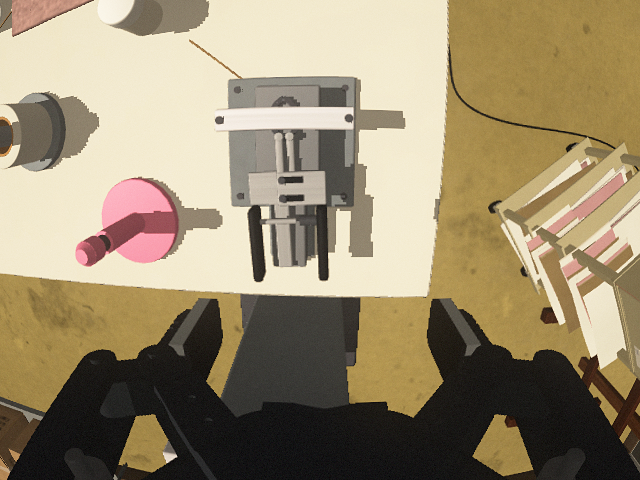

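The wrist view shows the handles as black bars at u 249-263 and 318-328, v 206-281. The rest's foot plate is at (230-356, 77-207), the tongue is at about (289,265), and the bridge is at v≈119.

```bash
python3 - <<'E'
from h import *
np.set_printoptions(precision=4,suppress=True)
im=cv2.imread("pics/w1.png").astype(int)
m=(im.max(2)<50);m[:203]=0;m[288:]=0;m[:,:240]=0;m[:,335:]=0
n,l,s,c=cv2.connectedComponentsWithStats(m.astype(np.uint8))
for i in range(1,n):
    if s[i,4]<150: continue
    ys,xs=np.where(l==i);print(s[i])
    for k,f in((0,min),(1,max)):
        P=np.array([wonz("w1",f(xs[ys==r])+(.5 if k else -.5),r,.054) for r in range(ys.min()+8,ys.max()-7)])
        g=np.polyfit(P[:,0],P[:,1],1);print("edge",k,g[0],"y at .49",np.polyval(g,.49))
    print("x ends",wonz("w1",xs.mean(),ys.min()-.5,.054),wonz("w1",xs.mean(),ys.max()+.5,.054))
for p in((230,78),(356,77),(231,206),(354,207)):print("foot",wonz("w1",*p,.006))
for p in((220,120),(348,118)):print("bridge screws",wonz("w1",*p,.062))
for p in((257,86),(318,86)):print("block front top",wonz("w1",*p,.034))
for p in((272,266),(304,266)):print("tongue",wonz("w1",*p,.034))
E
```

```text
[249 205  16  76 346]
edge 0 0.06518115482272523 y at .49 -0.014911308006910998
edge 1 0.053678603265401165 y at .49 -0.018827436353363664
x ends [ 0.5205 -0.0171  0.054 ] [ 0.459  -0.0151  0.054 ]
[316 205  12  75 391]
edge 0 0.1970007756931613 y at .49 -0.0637540830090228
edge 1 0.04929922095433212 y at .49 -0.06823940277086797
x ends [ 0.5214 -0.0647  0.054 ] [ 0.4616 -0.0661  0.054 ]
foot [0.6196 0.0165 0.006 ]
foot [ 0.6203 -0.0891  0.006 ]
foot [0.5077 0.0169 0.006 ]
foot [ 0.509  -0.0913  0.006 ]
bridge screws [0.5832 0.009  0.062 ]
bridge screws [ 0.5846 -0.0801  0.062 ]
block front top [ 0.6091 -0.0122  0.034 ]
block front top [ 0.6089 -0.0586  0.034 ]
tongue [ 0.4635 -0.023   0.034 ]
tongue [ 0.4644 -0.0498  0.034 ]
```

Request:
send_rows(steps=[[-0.0175,-0.026,0,0.7,1],[-0.0175,-0.026,0.02,0.7,1],[-0.0175,-0.026,0.05,0.7,1],[-0.0175,-0.026,0.08,0.7,1],[-0.0175,-0.026,0.11,0.7,1],[-0.0175,-0.026,0.13,0.7,1],[-0.0175,-0.026,0.145,0.7,1],[-0.0175,-0.026,0.155,0.7,0.7],[-0.0175,-0.026,0.156,0.7,0.5],[-0.0175,-0.026,0.156,0.7,0.5]], squeeze=40)

```text
time: 2.65
eef_pos: [0.4907, -0.0428, 0.0342]
tcp_rot: [1.0, 0.004, 0.001, 0.0]
contact_force: [0.9, 1.4, -0.2]
opening: 0.747
finger_force: 0.2
```

```bash
python3 - <<'E'
from h import *
s,im=wsnap("w2");print(s)
E
```

```text
{'time': 2.65, 'qpos': array([-2.93377259e-01,  1.66389003e-01,  2.14536356e+00,  1.01947908e-04,
        8.28656542e-01,  1.26857010e+00]), 'dq': array([ 0.00298965, -0.01029694, -0.00834165, -0.00198933, -0.00205091,
        0.00027429]), 'joint_efforts': array([-2.24006935e-01, -2.83825707e+01, -2.19826126e+01, -3.73096042e-02,
       -6.53265347e-02,  9.89311491e-03]), 'eef_pos': array([ 0.49073831, -0.0428268 ,  0.03424892]), 'tcp_rot': array([9.99990188e-01, 4.39003828e-03, 5.76753541e-04, 1.37702413e-04]), 'contact_force': array([ 0.86734093,  1.43420974, -0.20249278]), 'wrist_torque': array([0.05207876, 0.08978114, 0.03203985]), 'finger_force': 0.18955797371745575, 'opening': 0.7468851688702409}
```

View pics/w2.png

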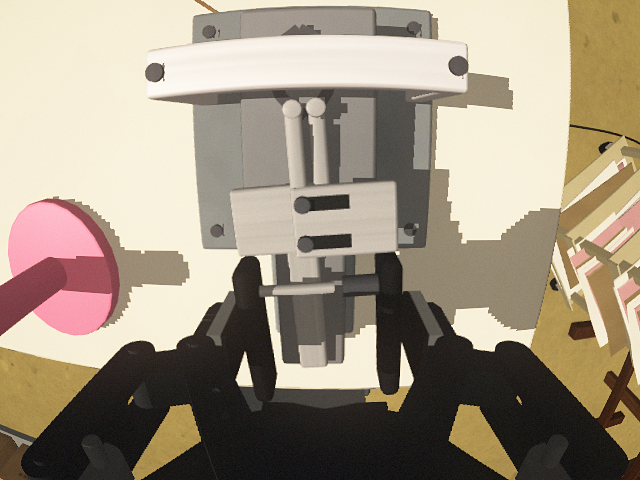

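Both fingers straddle the handles evenly: handles at u≈253 and 390, pads just outside them. Next I squeeze, shifting 7 mm left onto the ring's axis.

Request:
send_rows(steps=[[0,0,0.001,0,0.42],[0,-0.001,0.001,0,0.36],[0,-0.002,0.001,0,0.31],[0,-0.003,0.001,0,0.27],[0,-0.004,0.001,0,0.22],[0,-0.005,0.001,0,0.17],[0,-0.006,0.001,0,0.12],[0,-0.007,0.001,0,0.06],[0,-0.007,0.001,0,-0.1],[0,-0.007,0.001,0,-0.3],[0,-0.007,0.001,0,-0.3]], squeeze=60)

```text
time: 3.8
eef_pos: [0.4923, -0.0365, 0.0362]
tcp_rot: [1.0, 0.005, 0.002, 0.001]
contact_force: [-5.9, -0.5, 15.1]
opening: 0.508
finger_force: 58.8
```

```bash
python3 - <<'E'
from h import *
s,im=wsnap("w3");print({k:np.round(v,4) for k,v in s.items()})
E
```

```text
{'time': np.float64(3.8), 'qpos': array([-2.7930e-01,  1.6370e-01,  2.1438e+00, -1.5000e-03,  8.3050e-01,
        1.2830e+00]), 'dq': array([-0.0002,  0.0015, -0.0012,  0.0016,  0.0006,  0.0007]), 'joint_efforts': array([  0.514 , -22.4559, -19.4162,   0.3226,  -1.2261,  -0.1005]), 'eef_pos': array([ 0.4923, -0.0365,  0.0362]), 'tcp_rot': array([1.    , 0.0048, 0.0015, 0.001 ]), 'contact_force': array([-5.9028, -0.5127, 15.0807]), 'wrist_torque': array([-0.1078,  0.8708, -0.1224]), 'finger_force': np.float64(58.7603), 'opening': np.float64(0.5078)}
```

View pics/w3.png

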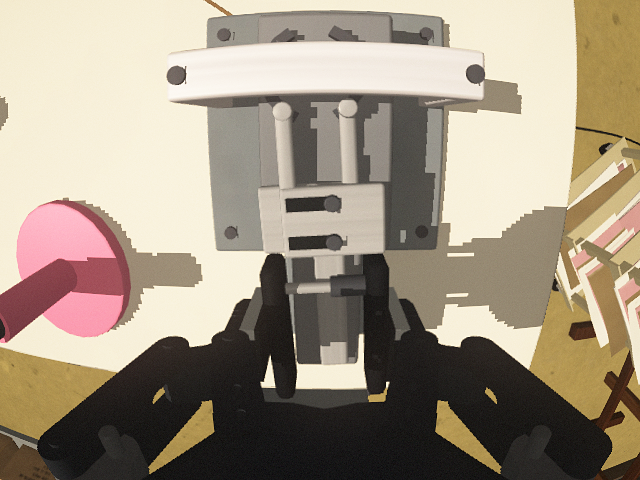

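The pliers are fully squeezed (opening 0.51), symmetric about the tongue. There is 15 N of upward push, so I relieve that first.

Request:
send_rows(steps=[[0,0,-0.002,0,-0.3],[0,0,-0.004,0,-0.3],[0,0,-0.004,0,-0.3]])

```text
time: 4.15
eef_pos: [0.4904, -0.0355, 0.0367]
tcp_rot: [1.0, 0.005, 0.0, 0.0]
contact_force: [0.1, -0.6, -0.1]
opening: 0.505
finger_force: 60.0
```

Request:
send_rows(steps=[[-0.003,0,-0.002,0,-0.3],[-0.008,0,-0.002,0,-0.3],[-0.014,0,-0.002,0,-0.3],[-0.02,0,-0.002,0,-0.3],[-0.027,0,-0.002,0,-0.3],[-0.034,0,-0.002,0,-0.3],[-0.04,0,-0.002,0,-0.3],[-0.045,0,-0.002,0,-0.3],[-0.048,0,-0.002,0,-0.3],[-0.048,0,-0.002,0,-0.3]])

```text
time: 5.15
eef_pos: [0.4418, -0.0359, 0.0383]
tcp_rot: [1.0, 0.005, -0.0, -0.0]
contact_force: [0.6, 0.6, -1.7]
opening: 0.5
finger_force: 60.0
```

```bash
python3 - <<'E'
from h import *
s,im=wsnap("w4");print({k:np.round(v,4) for k,v in s.items()})
E
```

```text
{'time': np.float64(5.15), 'qpos': array([-0.3108,  0.0554,  2.2598,  0.    ,  0.8266,  1.251 ]), 'dq': array([ 0.003 ,  0.0091, -0.0136,  0.0019, -0.004 ,  0.0029]), 'joint_efforts': array([-1.27000e-02, -2.48437e+01, -2.23541e+01,  2.60000e-03,
       -2.67000e-02, -1.37000e-02]), 'eef_pos': array([ 0.4418, -0.0359,  0.0383]), 'tcp_rot': array([ 1.    ,  0.0045, -0.    , -0.    ]), 'contact_force': array([ 0.5575,  0.5531, -1.665 ]), 'wrist_torque': array([0.0357, 0.0433, 0.0425]), 'finger_force': np.float64(59.982), 'opening': np.float64(0.5003)}
```

View pics/w4.png

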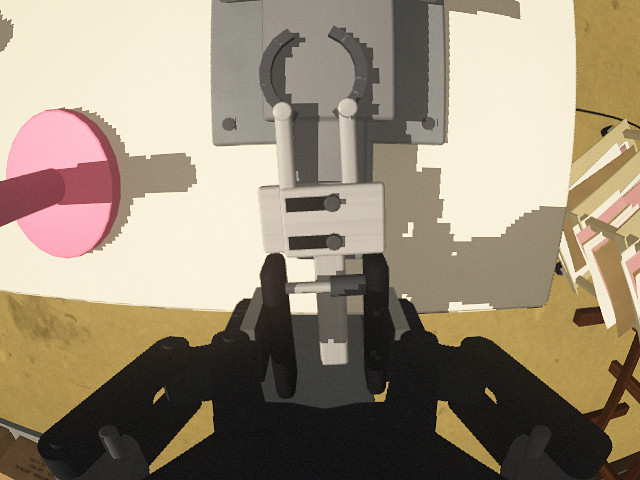

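The ring is free of the bridge, fully round and spread, centred near (314,68) and held symmetrically. Now lift and carry.

Request:
send_rows(steps=[[0,0,-0.006,0,-0.3],[0,0,-0.02,0,-0.3],[0,0,-0.04,0,-0.3],[0,0,-0.06,0,-0.3],[0,0,-0.08,0,-0.3],[0,0,-0.1,0,-0.3],[0,0,-0.118,0,-0.3],[0,0,-0.13,0,-0.3],[0,0,-0.134,0,-0.3],[0,0,-0.134,0,-0.3]])

```text
time: 6.2
eef_pos: [0.4424, -0.036, 0.1727]
tcp_rot: [1.0, 0.005, 0.0, 0.0]
contact_force: [0.2, 0.3, -1.8]
opening: 0.503
finger_force: 60.1
```

Request:
send_rows(steps=[[0.002,-0.01,0,0,-0.3],[0.007,-0.035,0,0,-0.3],[0.013,-0.07,0,0,-0.3],[0.02,-0.105,0,0,-0.3],[0.026,-0.14,0,0,-0.3],[0.033,-0.175,0,0,-0.3],[0.04,-0.21,0,0,-0.3],[0.046,-0.24,0,0,-0.3],[0.05,-0.26,0,0,-0.3],[0.0515,-0.272,0,0,-0.3],[0.0515,-0.2745,0,0,-0.3],[0.0515,-0.2745,0,0,-0.3]])

```text
time: 7.4
eef_pos: [0.4906, 0.2389, 0.1716]
tcp_rot: [1.0, 0.005, -0.001, 0.0]
contact_force: [-0.1, -0.3, -0.5]
opening: 0.507
finger_force: 60.2
```

```bash
python3 - <<'E'
from h import *
s,im=wsnap("w5");print({k:np.round(v,4) for k,v in s.items()})
a=cv2.resize(im[0:330,200:440],None,fx=1.8,fy=1.8)
t=ctrl.read_camera("top")[:,:,::-1];sc=ctrl.read_camera("scene")[:,:,::-1];cv2.imwrite("pics/top5.png",t);cv2.imwrite("pics/scene5.png",sc)
b=cv2.resize(sc[180:310,240:360],None,fx=2.6,fy=2.6)
h=max(a.shape[0],b.shape[0]);pad=lambda i:cv2.copyMakeBorder(i,0,h-i.shape[0],0,0,0)
cv2.imwrite("pics/m5.png",np.hstack([pad(a),pad(b)]))
E
```

```text
{'time': np.float64(7.4), 'qpos': array([ 2.6740e-01,  7.0200e-02,  1.9541e+00, -3.0000e-04,  1.1190e+00,
        1.8286e+00]), 'dq': array([-0.0198, -0.0142,  0.0069, -0.0023,  0.0018, -0.0047]), 'joint_efforts': array([ 5.11100e-01, -3.05164e+01, -2.80126e+01,  2.39000e-02,
       -5.11000e-02,  9.60000e-03]), 'eef_pos': array([0.4906, 0.2389, 0.1716]), 'tcp_rot': array([ 1.0e+00,  4.8e-03, -8.0e-04,  3.0e-04]), 'contact_force': array([-0.0954, -0.2899, -0.4706]), 'wrist_torque': array([-0.0118,  0.0175, -0.0373]), 'finger_force': np.float64(60.196), 'opening': np.float64(0.5067)}
```

View pics/m5.png

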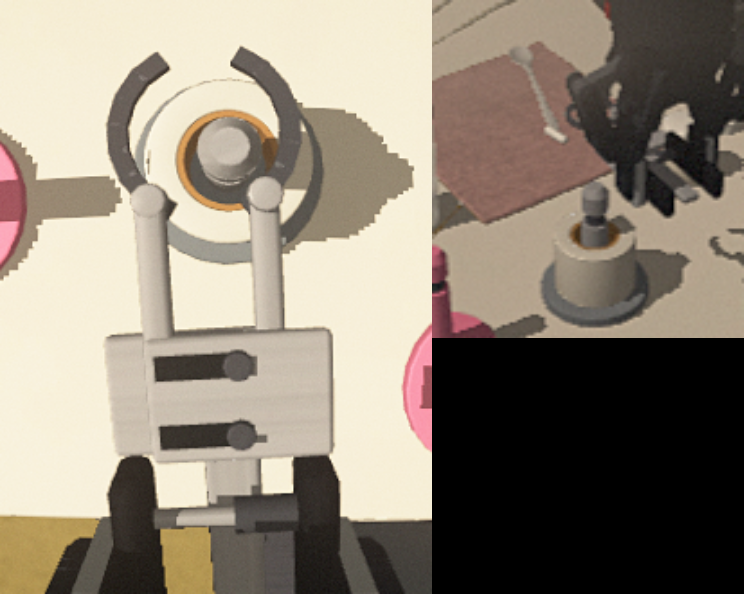

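The ring hovers above the spindle, fully open; the axle top is seen at crop (228,145) and the ring centre at about (204,128), so the ring needs a small shift to the right, allowing for parallax. Measuring this.

```bash
python3 - <<'E'
from h import *
from scipy.optimize import least_squares
np.set_printoptions(precision=4,suppress=True)
im=cv2.imread("pics/w5.png").astype(int)
mx=im.max(2);sat=mx-im.min(2)
m=((mx>60)&(mx<112)&(sat<22)).astype(np.uint8);m[:24]=0;m[118:]=0;m[:,:255]=0;m[:,372:]=0
cv2.imwrite("pics/mask5.png",m*255)
Z=np.load("pics/w5.npz")["p"][2]
z=Z+.002
# outer-edge points by scanning rows/rays
c0=np.array([313.5,72.]);W=[];I=[]
for a in np.radians(np.r_[-75:46:3, 135:256:3]):  # angle from +u, v down is +
    d=np.array([np.cos(a),np.sin(a)])
    on=[r for r in np.arange(25,70,.5) if 24<=int(round((c0+r*d)[1]))<480 and m[tuple(np.round(c0+r*d).astype(int)[::-1])]]
    if len(on)<10: continue
    W.append(wonz("w5",*(c0+(max(on)+.25)*d),z)[:2]); I.append(wonz("w5",*(c0+(min(on)-.25)*d),z)[:2])
def fit(P):
    P=np.array(P);r=least_squares(lambda x:np.hypot(*(P-x[:2]).T)-x[2],[*P.mean(0),.019],loss="soft_l1",f_scale=.0005);return r.x,np.sqrt((r.fun**2).mean()),len(P)
print("outer",fit(W));print("inner",fit(I))
# axle top disc
g=mx
for u in range(300,352,3): print(u,mx[82,u],end=' | ')
print()
for v in range(60,112,3): print(v,mx[v,327],end=' | ')
print()
for uv in((326.7,81),): print("axle",wonz("w5",*uv,.103))
E
```

```text
outer (array([0.5835, 0.2443, 0.019 ]), np.float64(0.001541851080260985), 71)
inner (array([0.5856, 0.2457, 0.0134]), np.float64(0.001487407051413537), 71)
300 219 | 303 110 | 306 94 | 309 152 | 312 201 | 315 197 | 318 201 | 321 199 | 324 199 | 327 198 | 330 203 | 333 205 | 336 204 | 339 90 | 342 100 | 345 101 | 348 97 | 351 108 | 
60 231 | 63 220 | 66 154 | 69 148 | 72 203 | 75 201 | 78 198 | 81 200 | 84 203 | 87 204 | 90 206 | 93 145 | 96 147 | 99 138 | 102 185 | 105 86 | 108 89 | 111 86 | 
axle [0.5889 0.2392 0.103 ]
```

```bash
python3 - <<'E'
import cv2,numpy as np
a=cv2.imread("pics/w5.png")[20:125,250:380];b=cv2.imread("pics/mask5.png")[20:125,250:380]
cv2.imwrite("pics/v6.png",np.hstack([cv2.resize(a,None,fx=3,fy=3,interpolation=0),cv2.resize(b,None,fx=3,fy=3,interpolation=0)]))
E
```

```text
(no output)
```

View pics/v6.png

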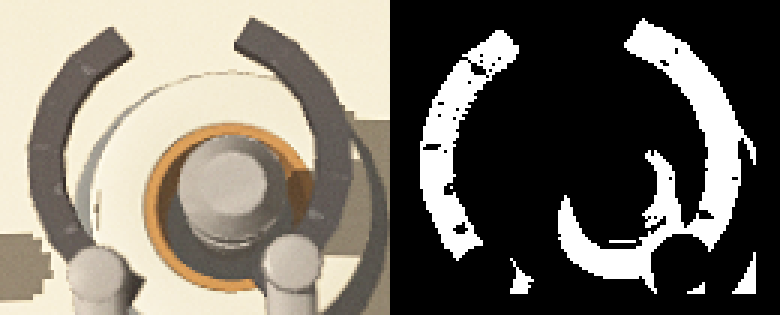

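The last crop shows the ring's arcs clearly (outer edges u≈260 and 367) with the axle top near (325,81). The mask also picked up the dark tape core. I refit using only the clean arcs, and take the axle from the concentric orange core.

```bash
cat >> h.py <<'E'
from scipy.optimize import least_squares
def cfit(P,r0,fixed=False):
    P=np.array(P)[:,:2]
    f=(lambda x:np.hypot(*(P-x[:2]).T)-r0) if fixed else (lambda x:np.hypot(*(P-x[:2]).T)-x[2])
    r=least_squares(f,[*P.mean(0)]+([] if fixed else [r0]),loss="soft_l1",f_scale=.0003);return r.x.round(4),len(P),round(float(np.median(abs(r.fun)))*1e3,2)
def ringfit(name,dz=.002,c0=(313.5,72.)):
    im=cv2.imread(f"pics/{name}.png").astype(int);mx=im.max(2);sat=mx-im.min(2)
    m=((mx>55)&(mx<115)&(sat<24)).astype(np.uint8);m=cv2.morphologyEx(m,cv2.MORPH_CLOSE,np.ones((3,3),np.uint8))
    z=np.load(f"pics/{name}.npz")["p"][2]+dz;c0=np.array(c0);W=[];I=[]
    for a in np.radians(np.r_[-52:27:2,155:233:2]):
        d=np.array([np.cos(a),np.sin(a)]);R=np.arange(32,66,.25)
        v=np.array([m[tuple(np.round(c0+r*d).astype(int)[::-1])] if (c0+r*d)[1]>=0 else 0 for r in R])
        # longest run of mask
        best=(0,0);s=None
        for i,x in enumerate(np.r_[v,0]):
            if x and s is None:s=i
            if not x and s is not None:
                if i-s>best[1]-best[0]:best=(s,i)
                s=None
        if 24<best[1]-best[0]<60: I.append(wonz(name,*(c0+R[best[0]]*d),z));W.append(wonz(name,*(c0+R[best[1]-1]*d),z))
    return cfit(W,.019),cfit(I,.015),cfit(W,.019,True),cfit(I,.015,True)
E
python3 - <<'E'
from h import *
np.set_printoptions(precision=4,suppress=True)
print(ctrl.get_state()["eef_pos"],np.load("pics/w5.npz")["p"]);[print(x) for x in ringfit("w5")]
im=cv2.imread("pics/w5.png");h=cv2.cvtColor(im,cv2.COLOR_BGR2HSV)
m=cv2.inRange(h,(8,110,90),(22,255,255));m[:40]=0;m[130:]=0;m[:,:290]=0;m[:,360:]=0
c0=np.array([325.,87]);O=[];I=[]
for a in np.radians(np.r_[130:290:3]):
    d=np.array([np.cos(a),np.sin(a)]);on=[r for r in np.arange(15,40,.25) if m[tuple(np.round(c0+r*d).astype(int)[::-1])]]
    if len(on)>3:O.append(wonz("w5",*(c0+max(on)*d),.058))
print("core",cfit(O,.0145))
# axle silhouettes: rows where 20mm cylinder seen
g=cv2.cvtColor(im,cv2.COLOR_BGR2GRAY).astype(int)
for v in (72,76,80,84,88,92): print(v,g[v,304:346])
E
```

```text
[0.491  0.2382 0.1721] [0.4906 0.2389 0.1716]
(array([0.5837, 0.2444, 0.0189]), 78, 0.08)
(array([0.5833, 0.2444, 0.0148]), 78, 0.1)
(array([0.5836, 0.2444]), 78, 0.15)
(array([0.5831, 0.2444]), 78, 0.14)
core (array([0.589 , 0.2389, 0.0188]), 54, 0.18)
72 [150 172 170 173 145  92  70  69 122 181 189 187 185 184 179 181 177 181
 196 199 199 197 191 193 193 194 195 193 186 174 131 103 100  99  99  99
  99 129 147 109 111 142]
76 [171 145  78  72  79  73 149 187 190 190 187 187 192 188 195 194 191 194
 187 193 190 190 190 190 189 185 187 191 189 190 192 190 188 152  85  91
  91  97  93  88 105 116]
80 [ 74  76  78  74  75  99 193 191 190 188 189 188 192 190 190 190 192 192
 191 191 191 190 192 185 189 189 189 188 186 191 189 193 194 200 172  86
  90  88  90  90  94  89]
84 [ 76  77  77  82  83 137 194 190 191 188 187 190 190 190 193 191 192 190
 186 192 189 190 190 192 192 195 194 199 195 196 194 193 201 172 106  85
  89  89  88  93  88  89]
88 [ 79  78  81  88  90  87 113 197 191 191 192 185 184 185 180 181 189 197
 198 194 199 197 196 197 198 195 195 191 194 190 183 148 111  85  86  83
  88  91  87  91  91  89]
92 [ 80  80  86  87  88  88  90  81 126 180 175 170 173 167 166 169 169 166
 156 151 147 151 143 150 141 133 123 113 110 109 105 103 105  97  96  91
  90 104  99  90  87  85]
```

Ring fit is tight: centre (0.5836, 0.2444), radius 18.9 mm as it should be. The axle is at (0.589, 0.239), agreeing across three measurements. I correct by (+5, −5) mm, descend to just above the axle top and re-check.

Request:
send_rows(steps=[[0.003,0.003,0.01,0,-0.3],[0.005,0.0047,0.025,0,-0.3],[0.005,0.0047,0.04,0,-0.3],[0.005,0.0047,0.05,0,-0.3],[0.005,0.0047,0.054,0,-0.3],[0.005,0.0047,0.054,0,-0.3],[0.005,0.0047,0.054,0,-0.3]])

```text
time: 8.25
eef_pos: [0.4965, 0.2345, 0.1186]
tcp_rot: [1.0, 0.005, 0.0, -0.0]
contact_force: [0.1, 0.5, -1.0]
opening: 0.502
finger_force: 60.2
```

```bash
python3 - <<'E'
from h import *
np.set_printoptions(precision=4,suppress=True,linewidth=200)
s,im=wsnap("w6");print({k:np.round(v,4) for k,v in s.items()})
[print(x) for x in ringfit("w6")]
h=cv2.cvtColor(im,cv2.COLOR_BGR2HSV)
m=cv2.inRange(h,(8,110,90),(22,255,255));m[:30]=0;m[150:]=0;m[:,:280]=0;m[:,370:]=0
ys,xs=np.where(m);print("orange",xs.min(),xs.max(),ys.min(),ys.max(),len(xs))
g=cv2.cvtColor(im,cv2.COLOR_BGR2GRAY).astype(int)
for v in range(48,112,4): print(v,g[v,280:350:2])
print(proj) if 0 else None
E
```

```text
{'time': np.float64(8.25), 'qpos': array([0.2565, 0.1441, 1.9809, 0.0001, 1.016 , 1.8179]), 'dq': array([ 0.0012, -0.0098, -0.0121, -0.0008,  0.0013,  0.0015]), 'joint_efforts': array([ -0.0211, -31.5328, -25.7718,  -0.0117,  -0.0292,  -0.0067]), 'eef_pos': array([0.4965, 0.2345, 0.1186]), 'tcp_rot': array([ 1.    ,  0.0047,  0.0003, -0.0001]), 'contact_force': array([ 0.1273,  0.5334, -1.0235]), 'wrist_torque': array([-0.0065,  0.1069,  0.044 ]), 'finger_force': np.float64(60.1641), 'opening': np.float64(0.5025)}
(array([0.5896, 0.24  , 0.0189]), 77, 0.09)
(array([0.5892, 0.24  , 0.0149]), 77, 0.12)
(array([0.5895, 0.24  ]), 77, 0.12)
(array([0.589, 0.24 ]), 77, 0.14)
orange 283 353 56 126 1005
48 [ 54 214 240 239 236 238 237 236 236 235 235 234 235 235 236 236 234 234 234 235 235 234 234 233 235 234 234 232 234 235 232 237 183  67  92]
52 [238 238 238 237 235 236 236 236 235 234 234 235 233 233 234 234 234 233 234 236 235 235 235 234 236 233 235 235 234 234 234 233 234 238 133]
56 [238 236 236 234 235 235 233 236 235 233 234 237 237 228 184 146 156 158 159 162 162 163 163 152 168 2
[... 1227 characters left out ...]
  73  73 181 187 158  85  87  88  92 106 200 192 195 192 187 190 192 114  97  90  84  82  85  90  84  84  75  77  79]
96 [236 140 170 169  99  77  79  80  81 157 175 158  83  83  86  81  79 145 140 133 121 116 108 109  98  93  89  88 132  79  86  83  84  74  85]
100 [ 78 222 166 168 141  73  77  78  80  83  81 134 170 163 131  88  88  84  83  85  86  79  83  82 103  99 144  89  82  79  83 191 200 194 193]
104 [197 195 185 182 120 110  78  77  88  84  87  81  86 137 115 178  96  86  89  88  86  94  97  81  72  91  80  80  86 155 202 201 196 192 187]
108 [191 190 188 187 183 138  82  77  78  86  89  90  89  86  83  90 107 119 138 144 140 124  79  75  74  83  82  83 104 217 203 195 192 188 187]
```

```bash
python3 - <<'E'
from h import *
np.set_printoptions(precision=4,suppress=True,linewidth=200)
im=cv2.imread("pics/w6.png");g=cv2.cvtColor(im,cv2.COLOR_BGR2GRAY)
print("axle top",wonz("w6",317,80,.103),"edges",wonz("w6",301.5,80,.103),wonz("w6",332.5,80,.103),wonz("w6",317,65.5,.103),wonz("w6",317,94.5,.103))
h=cv2.cvtColor(im,cv2.COLOR_BGR2HSV);m=cv2.inRange(h,(8,110,60),(22,255,255))
c0=np.array([317.,91]);O=[]
for a in np.radians(np.r_[140:330:3]):
    d=np.array([np.cos(a),np.sin(a)]);on=[r for r in np.arange(25,48,.25) if m[tuple(np.round(c0+r*d).astype(int)[::-1])]]
    if len(on)>3:O.append(wonz("w6",*(c0+max(on)*d),.058))
print("core",cfit(O,.0188),cfit(O,.0188,True))
for v in (66,70,74,78,82,86,90,94): print(v,g[v,296:340])
print(ctrl.get_state()["eef_pos"])
E
```

```text
axle top [0.5891 0.2389 0.103 ] edges [0.5891 0.245  0.103 ] [0.5891 0.2327 0.103 ] [0.5951 0.2389 0.103 ] [0.5831 0.2388 0.103 ]
core (array([0.5898, 0.2392, 0.0182]), 64, 0.22) (array([0.589 , 0.2389]), 64, 0.14)
66 [167 168 162 158 186 192 175 109  89  96  97  93  97  97  97  95  89 135 166 171 185 199 199 165 130 114 109 111 109 102 102 104 104 103 106  99 101 100 141 150 125 102 130 164]
70 [104 161 191 191 163  87  92  94  95  95  95 100 108 110 105 102 182 194 195 187 192 189 189 187 187 185 188 188 186 189 190 168 117  94  94  96  93  92  91  90  92 109 121 104]
74 [189 187 188 157  88  92  93  94 105 108 106 108 103 105 108  96 179 190 186 188 187 190 187 190 188 190 190 188 193 189 188 189 189 187 183 113  81  90  88  90  92  92  88  89]
78 [191 184 190 152  86  89  97 103 106 103 107 104 102 107 104  95 184 192 183 186 187 188 188 187 188 186 184 190 187 188 187 188 191 191 194 175 113  86  86  88  86  84  85  91]
82 [190 191 193 143  86  89  91 103 102 102 109 105 103  99 103  97 187 190 187 189 186 191 189 189 188 193 190 192 193 194 193 192 195 193 195 176 115  84  89  88  86  88  85  87]
86 [182 186 187 126  78  85  86  95 100 108 105 101 101 104  99  92 189 191 191 187 196 194 197 196 197 193 193 196 194 193 194 194 192 191 175 114  86  88  84  88  90  91  90  87]
90 [190 189 187 192 128  84  84  88  87  84  95 100 108 101 106  99 197 198 195 194 194 193 193 194 194 195 189 186 183 187 194 168 118  93  90  87  83  81  84  87  83  89  89  89]
94 [106 159 179 179 179 160 110  86  85  86  89  86  87  90  84  86 119 166 167 183 183 188 178 165 155 138 135 118 113 105 103 108 103  96  92  92  87  88  88  86  84  85  85  81]
[0.4967 0.2346 0.119 ]
```

Axle is at (0.5890, 0.2389) and the ring at (0.5893, 0.2400) with correct size, so its height and level are right. Shift 1 mm and descend slowly to the groove.

Request:
send_rows(steps=[[-0.0003,0.001,0.004,0,-0.3],[-0.0003,0.001,0.01,0,-0.3],[-0.0003,0.001,0.016,0,-0.3],[-0.0003,0.001,0.022,0,-0.3],[-0.0003,0.001,0.028,0,-0.3],[-0.0003,0.001,0.034,0,-0.3],[-0.0003,0.001,0.039,0,-0.3],[-0.0003,0.001,0.042,0,-0.3],[-0.0003,0.001,0.0425,0,-0.3],[-0.0003,0.001,0.0425,0,-0.3],[-0.0003,0.001,0.0425,0,-0.3],[-0.0003,0.001,0.0425,0,-0.3]])

```text
time: 9.5
eef_pos: [0.4962, 0.2334, 0.0762]
tcp_rot: [1.0, 0.005, 0.0, -0.0]
contact_force: [-0.7, 0.6, -1.3]
opening: 0.499
finger_force: 60.2
```

```bash
python3 - <<'E'
from h import *
np.set_printoptions(precision=4,suppress=True,linewidth=200)
s,im=wsnap("w7");print({k:np.round(v,4) for k,v in s.items()})
[print(x) for x in ringfit("w7")]
sc=ctrl.read_camera("scene")[:,:,::-1];cv2.imwrite("pics/scene7.png",sc)
p=s["eef_pos"]
for z in(.07,.076,.082):print(z,proj("scene",np.array([.589,.239,z])))
g=cv2.cvtColor(sc,cv2.COLOR_BGR2GRAY).astype(int)
for v in range(246,274): print(v,g[v,284:326])
print(ctrl.get_state()["eef_pos"])
E
```

```text
{'time': np.float64(9.5), 'qpos': array([0.2546, 0.2054, 2.0011, 0.    , 0.9344, 1.8163]), 'dq': array([-0.0013, -0.0007, -0.0003, -0.0001,  0.0005, -0.0013]), 'joint_efforts': array([  0.004 , -32.9179, -24.6884,  -0.0107,  -0.0433,  -0.0069]), 'eef_pos': array([0.4962, 0.2334, 0.0762]), 'tcp_rot': array([ 1.    ,  0.0046,  0.0003, -0.0001]), 'contact_force': array([-0.6809,  0.5639, -1.2605]), 'wrist_torque': array([-0.0208,  0.0231,  0.0476]), 'finger_force': np.float64(60.1701), 'opening': np.float64(0.499)}
(array([0.5893, 0.2388, 0.019 ]), 74, 0.1)
(array([0.5888, 0.2388, 0.015 ]), 74, 0.17)
(array([0.5893, 0.2388]), 74, 0.11)
(array([0.5888, 0.2388]), 74, 0.16)
0.07 [301.8122 265.0186]
0.076 [301.8123 262.5914]
0.082 [301.8123 260.1472]
246 [110 111 112 112 111 119 114 112 112 111 112 114 107 114 119 119 116 114 117 123 113 106  85  76  74  50  21  35  42  35  37  34  35  35  26  27  22  20  35  33  33  36]
247 [114 117 115 112 109 111 113 109 111 109 113 117 118 119 119 117 120 120 116  92  83  81  92 123 113  21  19  45  48  37  40  38  30  30  32  28  22  14  34  24  29  30
[... 3848 characters left out ...]
79 170 169 164 167 140  99  84  53  54  74  66  29  30  26  34  19  26  20  25  23  38  54  54  25  25  22  23  28  35  44  35  40  37  40  35  31  30  28]
271 [169 170 169 170 170 170 165 165 154 120  90  49  50  97  99  25  29  31  27  13  28  27  24  28  18  49  53  22  18  24  31  27  26  38  40  45  40  34  22  29  23  18]
272 [169 170 154 162 173 165 165 163 176 147  84  71  51  90 108  49  20  34  31  25  15  27  34  25   6  52  57  17  26  30  30  28  21  19  42  43  42  41  22  24  22  24]
273 [170 171 161 178 189 171 165 168 166 154 136 106  70  85 102  58  20  31  27  29  27  23  12  25  25  29  28  18  28   9  26  24  19  32  23  28  39  28  24  21  24  31]
[0.4961 0.2334 0.0761]
```

Final check: ring centre (0.589, 0.2388) against axle (0.589, 0.239), radii 19.0/15.0 mm (fully spread), height 76 mm, and contact force near zero. Handing in.

```bash
python3 -c "
from plant import ctrl
print(ctrl.sign_off())"
```

```text
the job is handed in; nothing more can be done
None
```

The job is handed in: the pliers are still held, with the ring fully spread, level with the groove at about 76 mm and centred on the axle to within about 0.5 mm; no contact force showed above sensor noise, it took about 10 s, and the pot, vial and cap were left alone.

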